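Close the compact and press its fresh badge with the spring pen

ROBOT

A 6-joint arm with a two-finger parallel gripper is mounted at the origin on the work surface. World frame = base frame: x ahead of the robot, y to its left, z up, the work surface at z = 0. Lengths are in m, angles in rad, forces in N, time in s.
With the tool pointing down it reaches from about 0.35 to 0.975 m from the base axis. Payload 4.9 kg.
Tool frame: the origin (TCP) lies at the very end of the fingers, on their centre line; the grasp point (between the pads) lies 19 mm behind it; z points along the fingers, y is the line along which they close (so a half turn about z gives the same grasp; the last joint's range is limited). The gripper opens to 85 mm and grips with 20 to 120 N. Pads are 22 mm wide; open, the fingers measure 114 mm over their backs; the gripper's body (76 mm by 85 mm) begins 54 mm behind the grasp point. The pads swing forward as they close: fully open they stand 13 mm farther back than shut.
Start: joints at [1.015, 0.053, 1.613, -0, 1.476, -0.119], TCP at [0.264, 0.566, 0.231] pointing down, gripper open.
Joint ranges: [-3.01, 3.01], [-1.01, 2.22], [0.06, 2.58], [-1.02, 4.17], [0.09, 2.62], [-3.14, 3.14]. Speed limits (rad/s): [2.57, 2.57, 3.14, 3.14, 3.14, 3.14].

INTERFACE

Orientations are given as a rotation vector (axis times angle).
In Python, from station import get_obs, get_image, get_calibration, finish_job gives the robot as it stands.
- The arm moves only by the tool servo_tool, never from a script. Its argument "increments" is a list of rows, each a list of 5 numbers: the opening, from 0 (shut) to 1 (fully open), then the shift along the tool's x, y, z in mm, then the turn about the tool's z in degrees. In form: [[jaw, tx, ty, tz, spin], ...]. A call has 1 to 12 rows; each row shifts and turns the commanded pose from where the row before left it, along the tool's axes as they then stand; what a row does not reach is not made up. A row lasts 1/8 s, in which the tool goes at most 62.5 mm and 10.7 degrees, less where a joint would pass 70% of its speed; a pose out of reach is approached as far as the arm can. A call is refused whole if a number of a shift passes 62.5 or a number of a turn 10.7, either way. A call with a gripper value outside its range is refused whole. The fingers move at their own pace and stop on an object; "force" is the grip in N (left out, the last holds). Time passes only in rows, so rows that do not move let the fingers close. It gives the time, the measured TCP pose, the force, the opening and the grip force at its end, in the units of the state.
- get_obs(): the state, without advancing time (a new reading comes with each control period).
- get_image(name): name is "scene" or "top" or "wrist"; returns the picture (420x560x3 uint8, red, green, blue); there is no depth.
- get_calibration(name): a dict with "fx", "fy", "cx", "cy" (pixels), "R" (3x3) and "t" (3): a world point X has camera coordinates R X + t; the wrist camera has in their place "mount" (4x4, takes a point from camera to tool coordinates, whose origin is the TCP and whose axes are the flange's). Camera axes: x right, y down, z forward; pixel columns grow to the right and rows downward; lengths in m; the calibration is good to about 2 mm. A picture is of the moment at which its call begins: read the wrist's pose just before it. get_calibration takes no time and is no camera call.
- finish_job(): hands the job in; it is judged then, once.
The state is a dict: "t": time; "q": joint angles; "dq": joint speeds; "effort": joint torques, N m; "tool_pos": TCP position; "tool_rot": TCP orientation; "contact_force": force on the tool from outside, world axes, zero at the start; "wrist_torque": the same for the moment, N m; "opening": finger opening in m; "grip_force": force on a finger pad.
Only numpy, scipy, OpenCV 4.12 (cv2) and the standard library are available. Lean on these libraries where they do the work, as an engineer would, in place of code of your own. Each camera call takes 0.05 s, during which the arm holds its last target. There are 200 camera calls.

TASK

The red badge on the lid of the blue mirror compact has just been glued on and must be pressed while it sets. First shut the compact's lid fully; then draw the yellow spring pen out of its white stand and hold it upright with its tip on the middle of the red badge, pressing lightly so that its plunger is pushed in about half way. Finish while holding it there in the gripper, with the robot touching the compact only through the pen, and leave the other things on the ledge where they are.

Things in the scene. Friction and masses are not known exactly. Their poses are not given: they have to be found in the camera images.
- compact: Round blue mirror compact, 84 mm across, fixed on a black rubber pad 110 mm across and 8 mm thick that is stuck to the ledge. Origin: centre of the pad's underside, on the ledge. Own z up; own +x points from the middle to the hinge, -x to the brass catch (decoration, nothing to press). The base's top is 20 mm above the ledge, the closed lid's top 28 mm, the badge's face 30 mm.
- compact_lid (a joint): Hinge of the compact's lid, rad: 0 = fully shut, about 1.57 = standing upright, 1.9 = as far back as it goes. The lid is a disc 84 mm across and 8 mm thick, its middle 45 mm from the hinge line. It is stiff and stays where it is left (about 0.5 N at its rim moves it); there is no latch.
- compact_hinge (a point): Middle of the lid's hinge line, at the compact's far rim: 45 mm along the compact's +x from its origin and 22 mm above the ledge. The hinge line runs along the compact's y. With the lid shut, the lid's underside is 2 mm below this line and its top 6 mm above it.
- badge (a point): Centre of the outer face of the round red badge, 24 mm across and 2 mm thick, in the middle of the lid's outside. It moves with the lid; with the lid shut it faces up, straight above the compact's origin, 30 mm above the ledge.
- pen_stand: White round stand, 60 mm high, 54 mm across at the foot and 44 mm at the rim, fixed to the ledge, with an upright hole 18 mm wide and 54 mm deep. Origin: centre of its underside.
- pen: Spring pen hanging upright in the stand by a black collar, 28 mm across, 5 mm thick, resting on the rim. Origin: on its axis at the collar's underside (60 mm above the ledge at the start); own z points up the pen. Above the collar a round yellow grip 16 mm across ends 75 mm above the origin; below, a steel barrel 14 mm across ends 30 mm below it, then the thin plunger. About 70 g.
- plunger (a joint): How far the pen's plunger is pushed in, m: 0 = out, 0.012 = fully in. Springy: about 1 N starts it, 3.4 N half way (0.006), 5.8 N fully in.
- pen_tip (a point): Foot of the pen's plunger, the centre of the flat orange tip 8 mm across: on the pen's axis, 48 mm below the pen's origin with the plunger out.
- dish: Green ridged soap dish, 85 x 120 x 20 mm, fixed, with the soap in it. Origin: centre of its underside.
- soap: White soap bar, 52 x 80 x 24 mm, loose on the dish's ridges (14 mm up). Leave it. Origin: centre of its underside.
- comb: Black comb, 150 x 30 x 5 mm, lying loose along its own x. Leave it. Origin: centre of its underside.
- rack: Slotted steel rack, 50 x 130 mm, 82 mm high, fixed, with three upright toothbrushes. Origin: centre of its underside.
- brush0: Green toothbrush, 188 mm long, standing loose in the rack, its top 194 mm above the ledge. Leave it. Origin: its foot.
- brush1: Blue toothbrush, like the green one. Leave it. Origin: its foot.
- brush2: Orange toothbrush, like the green one. Leave it. Origin: its foot.
- tumbler: Blue ceramic tumbler, 72 mm across, 95 mm high, loose, empty. Leave it. Origin: centre of its underside.
- jar: Amber glass jar, 68 mm across, 65 mm high, loose. Leave it. Origin: centre of its underside.
Not all that is in view belongs to the job. What is shaped like the pen but pink or turquoise is not meant. Of the things that look like the compact, the smaller one is meant.

How it is judged:
By the outcome, as a careful person would: the job done as asked, in the order asked, and still so for the second after the job is handed in, while the arm keeps its last pose, push and grip.
It also fails if it takes over 48 s, if anything falls off the work surface, if the arm or the gripper's body presses on something with over 40 N, if the wrist force passes 120 N, or if a joint passes its speed limit or range.

## Working session

There is one attempt and no reset: what is moved stays moved. The work goes in short steps, Python scripts to look and compute and a tool call to move; the robot and the scene stay as the last step left them, time stands still between calls to the robot, and variables do not carry over. Pictures are saved under pics/ and viewed, at most 10 in all, crops included, and the job is handed in when it is done.

Besides the shell and the picture viewer there is one more tool, called after ">>>" as name([rows], argument=value, ...), one row to a line, values as JSON. servo_tool: Moves the arm, as the interface text tells. Its arguments: {"type":"object","properties":{"increments":{"type":"array"},"force":{"type":"number"}},"required":["increments"]}

```bash
mkdir -p pics; ls; python3 - <<'E'
from station import *
import cv2
for n in("scene","top"):
    cv2.imwrite(f"pics/{n}0.png",get_image(n)[:,:,::-1])
    c=get_calibration(n);print(n,c)
print(get_calibration("wrist"))
o=get_obs();print(o)
E
```

```text
pics
scene {'fx': 390.938078644977, 'fy': 390.938078644977, 'cx': 278.0769565186858, 'cy': 212.88613414668683, 'R': array([[-0.07710836,  0.99683009, -0.01959794],
       [ 0.62297308,  0.03282363, -0.78155431],
       [-0.77843358, -0.07247336, -0.62352929]]), 't': array([ 0.05019365, -0.28735053,  1.42682157])}
top {'fx': 538.6021829195082, 'fy': 538.6021829195082, 'cx': 271.5648812408822, 'cy': 206.29461381886955, 'R': array([[-2.31664504e-02, -9.99728315e-01, -2.57143645e-03],
       [-9.92857186e-01,  2.33081929e-02, -1.17009983e-01],
       [ 1.17038129e-01, -1.57636810e-04, -9.93127410e-01]]), 't': array([0.01021492, 0.58573759, 1.67616145])}
{'fx': 310.3734449650398, 'fy': 310.3734449650398, 'cx': 277.8724442820936, 'cy': 214.89187067327978, 'mount': array([[ 7.02786859e-04, -9.45507204e-01, -3.25600420e-01,
         8.28077217e-02],
       [ 9.99999753e-01,  6.74947181e-04,  1.98461854e-04,
         2.19771426e-05],
       [ 3.21159729e-05, -3.25600479e-01,  9.45507444e-01,
        -1.43108425e-01],
       [ 0.00000000e+00,  0.00000000e+00,  0.00000000e+00,
         1.00000000e+00]])}
{'t': 0.1, 'q': array([ 1.01499971e+00,  5.33001297e-02,  1.61418013e+00, -4.26864697e-06,
        1.47599346e+00, -1.18961172e-01]), 'dq': array([-0.00014347, -0.00127242, -0.00112246, -0.00071742,  0.00253483,
       -0.00186396]), 'effort': array([-2.12844693e-04, -3.94905460e+01, -3.71363354e+01, -1.52633365e-04,
        3.93009585e-03, -1.44249634e-05]), 'tool_pos': array([0.2640962 , 0.56583006, 0.2301662 ]), 'tool_rot': array([-6.80601715e-01, -3.06634819e+00,  2.78985252e-03]), 'contact_force': array([-0.03390703, -0.36657205,  0.82307936]), 'wrist_torque': array([-0.00598784, -0.02289417,  0.02897766]), 'grip_force': 0.0, 'opening': 0.085651516703633}
```

View pics/scene0.png

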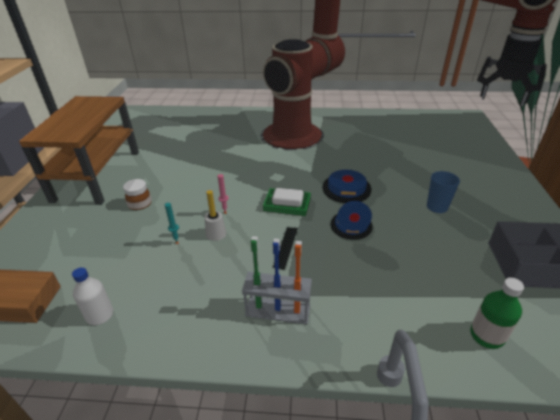

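View pics/top0.png

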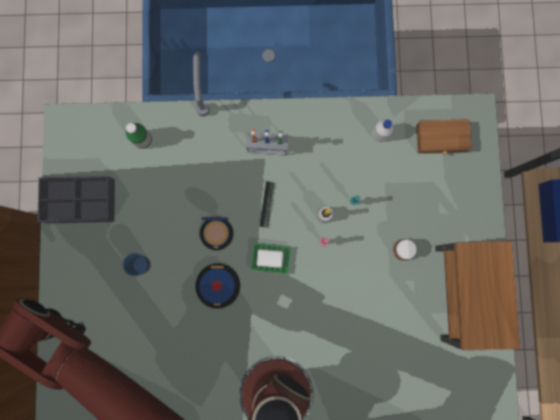

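The top view shows two compacts: the one at about (216,233) is smaller and has an open lid, and the one at (217,286) is larger and shut. The yellow pen is in the white stand at (326,213). The turquoise one (355,199) and pink one (324,241) are decoys. I'll check this in an enlarged crop.

```bash
python3 - <<'E'
import cv2,numpy as np
t=cv2.imread("pics/top0.png");s=cv2.imread("pics/scene0.png")
a=cv2.resize(t[180:320,185:385],None,fx=4,fy=4,interpolation=cv2.INTER_CUBIC)
a=np.clip(a*1.8,0,255).astype(np.uint8);cv2.imwrite("pics/c1.png",a)
b=cv2.resize(s[160:250,160:385],None,fx=3.5,fy=3.5,interpolation=cv2.INTER_CUBIC)
b=np.clip(b*1.6,0,255).astype(np.uint8);cv2.imwrite("pics/c2.png",b)
E
```

```text
(no output)
```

View pics/c1.png

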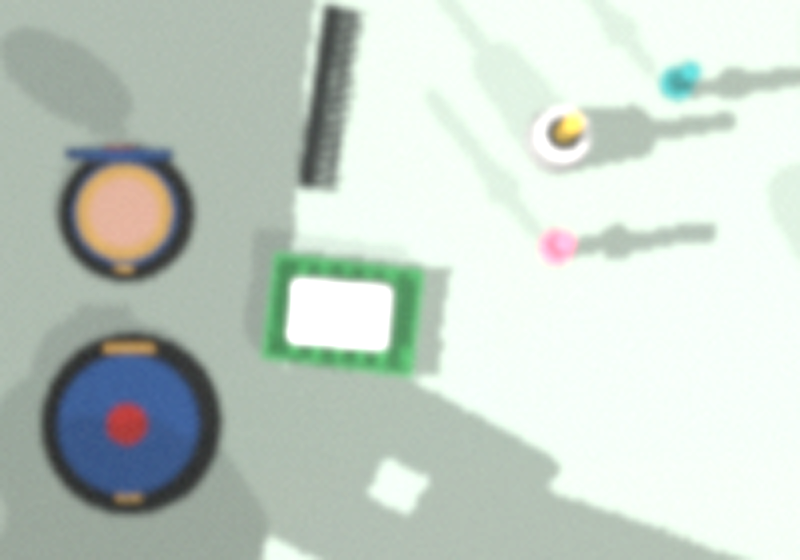

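View pics/c2.png

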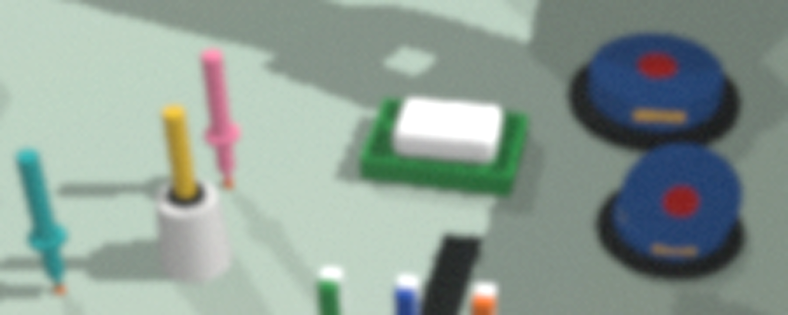

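The crops confirm it. The smaller compact's pad centre is at c1 (126,213), with an open lid edge at y≈155 and the catch at (124,268). In c2 its red badge, on the outside of the lid, is at (681,202). The yellow pen is in the white stand at c1 (561,135), with the pink pen at (559,245) and the turquoise at (681,80).

```bash
cat > h.py <<'E'
import numpy as np,cv2
from station import *
from scipy.spatial.transform import Rotation as Ro
def cam(n):
    c=get_calibration(n)
    if n!="wrist": return c,c["R"],c["t"]
    o=get_obs();T=np.eye(4);T[:3,:3]=Ro.from_rotvec(o["tool_rot"]).as_matrix();T[:3,3]=o["tool_pos"]
    M=np.linalg.inv(T@c["mount"]);return c,M[:3,:3],M[:3,3]
def ray(n,u,v,k=None):
    c,R,t=k or cam(n)
    return -R.T@t,R.T@np.array([(u-c["cx"])/c["fx"],(v-c["cy"])/c["fy"],1])
def atz(n,u,v,z,k=None):
    o,d=ray(n,u,v,k);return o+d*(z-o[2])/d[2]
def proj(n,X,k=None):
    c,R,t=k or cam(n);p=R@np.array(X)+t
    return np.array([c["fx"]*p[0]/p[2]+c["cx"],c["fy"]*p[1]/p[2]+c["cy"]])
E
python3 - <<'E'
from h import *
np.set_printoptions(precision=4,suppress=True)
c=lambda x,y,s,a,b:((x+.5)/s-.5+a,(y+.5)/s-.5+b)
T=lambda x,y,z:atz("top",*c(x,y,4,185,180),z)
S=lambda x,y,z:atz("scene",*c(x,y,3.5,160,160),z)
print("pad",T(126,213,.008),T(57,213,.008),T(195,213,.008),T(126,281,.008))
print("mirror",T(125,213,.02)); print("catch",T(124,268,.014))
print("lidends",T(66,155,.067),T(172,155,.067),"badge top",T(120,147,.067))
for z in(.06,.067,.075):print("badge scene",S(681,202,z))
print("rim",T(561,135,.06),"collar",T(563,134,.065),"pentop",T(572,124,.135))
print("pen sc top",S(175,110,.135),"collar",S(185,196,.065))
print("tur",T(681,80,.1),"pink",T(559,245,.1), "tumbler",atz("top",137,265,.095))
E
```

```text
pad [0.5073 0.1763 0.008 ] [0.5086 0.2316 0.008 ] [0.506 0.121 0.008] [0.4529 0.1769 0.008 ]
mirror [0.5065 0.1759 0.02  ]
catch [0.463  0.1778 0.014 ]
lidends [0.5493 0.2163 0.067 ] [0.5474 0.1339 0.067 ] badge top [0.5546 0.1743 0.067 ]
badge scene [0.5446 0.179  0.06  ]
badge scene [0.5532 0.1777 0.067 ]
badge scene [0.5631 0.1762 0.075 ]
rim [ 0.5566 -0.1693  0.06  ] collar [ 0.5569 -0.1704  0.065 ] pentop [ 0.557  -0.1704  0.135 ]
pen sc top [ 0.5569 -0.1664  0.135 ] collar [ 0.5625 -0.1672  0.065 ]
tur [ 0.5926 -0.2585  0.1   ] pink [ 0.4689 -0.1609  0.1   ] tumbler [0.4094 0.4078 0.095 ]
```

The pad measures 110 mm across and the pad, mirror and hinge positions agree. The compact is at (0.507, 0.176), the hinge at about (0.552, 0.175), and the pen at (0.557, -0.170). First I shut the jaws and turn so that tool x points along world -x.

>>> servo_tool([
  [0, 0, 0, 0, -8.4],
  [0, 0, 0, 0, -8.3],
  [0, 0, 0, 0, -8.3],
], force=30)

```text
t: 0.48
tool_pos: [0.2642, 0.566, 0.2305]
tool_rot: [0.007, -3.141, 0.002]
contact_force: [0.3, 0.8, -0.0]
opening: 0.032
grip_force: 0.0
```

>>> servo_tool([
  [0, -29, -32.5, 0, 0],
  [0, -29, -32.5, 0, 0],
  [0, -29, -32.5, 0, 0],
  [0, -29, -32.5, 0, 0],
  [0, -29, -32.5, 0, 0],
  [0, -29, -32.5, 0, 0],
  [0, -29, -32.5, 0, 0],
  [0, -29, -32.5, 0, 0],
  [0, -29, -32.5, 0, 0],
  [0, -29, -32.5, 0, 0],
  [0, -30, -33, 0, 0],
  [0, -30, -33, 0, 0],
])

```text
t: 1.98
tool_pos: [0.6148, 0.1739, 0.2307]
tool_rot: [-0.001, -3.141, 0.0]
contact_force: [0.2, 0.9, 0.2]
opening: -0.0002
grip_force: 0.0
```

>>> servo_tool([
  [0, 0, 1, 45, 0],
  [0, 0, 0, 45, 0],
  [0, 0, 0, 41, 0],
  [0, 20, 0, 0, 0],
  [0, 20, 0, 0, 0],
  [0, 12, 0, 0, 0],
  [0, 13, 0, 2, 0],
  [0, 13, 0, 5, 0],
  [0, 0, 0, 0, 0],
])

```text
t: 3.1
tool_pos: [0.5349, 0.1761, 0.0925]
tool_rot: [-0.0, -3.14, 0.0]
contact_force: [-0.5, 0.6, 0.4]
opening: 0.0003
grip_force: 0.0
```

```bash
python3 - <<'E'
from h import *
cv2.imwrite("pics/w1.png",np.hstack([get_image("scene")[150:260,260:420,::-1].repeat(4,0).repeat(4,1)]))
print(get_obs()["tool_pos"])
E
```

```text
[0.53567873 0.1761383  0.09294998]
```

View pics/w1.png

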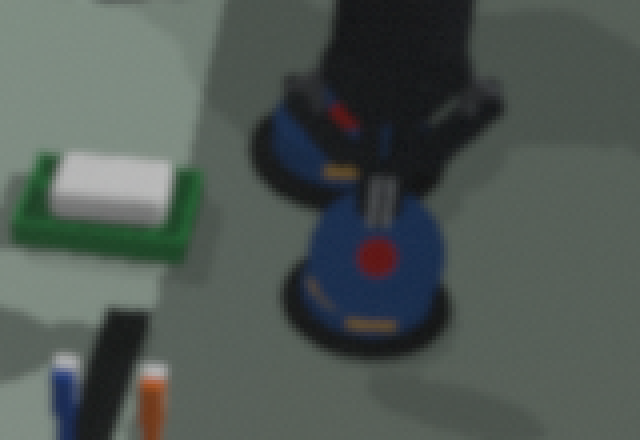

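The fingertips are behind the lid at crop (378,195), above the badge at (378,258), and the lid has begun to tilt. I follow the arc about the hinge.

>>> servo_tool([
  [0, 6, 0, 1.5, 0],
  [0, 6, 0, 2, 0],
  [0, 6, 0, 4.5, 0],
  [0, 6, 0, 4.5, 0],
  [0, 6, 0, 7, 0],
  [0, 7, 0, 8, 0],
  [0, 6, 0, 9, 0],
  [0, 5, 0, 9, 0],
  [0, 4, 0, 8, 0],
  [0, 1, 0, 6, 0],
  [0, 0, 0, 4, 0],
  [0, 0, 0, 0, 0],
])

```text
t: 4.65
tool_pos: [0.4832, 0.1761, 0.0295]
tool_rot: [-0.001, -3.141, 0.0]
contact_force: [-0.6, 0.0, 0.8]
opening: 0.0002
grip_force: 0.0
```

>>> servo_tool([
  [0, 0, 0, 1, 0],
  [0, 0, 0, 1, 0],
  [0, 0, 0, 0.5, 0],
  [0, 0, 0, 0, 0],
])

```text
t: 5.15
tool_pos: [0.4835, 0.1762, 0.0279]
tool_rot: [0.001, 3.141, 0.0]
contact_force: [-2.3, 0.2, 4.9]
opening: -0.0001
grip_force: 2.4
```

>>> servo_tool([
  [0, 0, 0, 1, 0],
  [0, 0, 0, 0, 0],
  [0, 0, 0, -30, 0],
  [0, 0, 0, -50, 0],
  [0, 10, 0, -60, 0],
  [0, 10, 0, -60, 0],
  [0, 0, 0, 0, 0],
  [0, 0, 0, 0, 0],
])

```text
t: 6.15
tool_pos: [0.463, 0.1762, 0.2257]
tool_rot: [-0.001, -3.141, 0.0]
contact_force: [-0.4, -0.2, -1.1]
opening: -0.0001
grip_force: 0.0
```

```bash
python3 - <<'E'
from h import *
k=cam("wrist");o=get_obs();print(o["tool_pos"],o["contact_force"])
im=get_image("wrist");kt=cam("top");it=get_image("top");ks=cam("scene");isc=get_image("scene")
def red(i):
    i=i.astype(int);return ((i[...,0]>60)&(i[...,0]>2.2*i[...,1])&(i[...,0]>2.0*i[...,2])).astype(np.uint8)
np.set_printoptions(precision=4,suppress=True)
for n,i,kk in(("wrist",im,k),("top",it,kt),("scene",isc,ks)):
    p=proj(n,[.507,.176,.03],kk);m,l,s,c=cv2.connectedComponentsWithStats(red(i))
    for j in range(1,m):
        if s[j,4]>8 and np.hypot(*(c[j]-p))<80:print(n,c[j],s[j],atz(n,*c[j],.03,kk))
cv2.imwrite("pics/w2.png",np.clip(im[:,:,::-1]*1.5,0,255))
E
```

```text
[0.46298988 0.17616831 0.22571791] [-0.40420449 -0.23586609 -1.10181492]
wrist [281.1625 222.3604] [272 213  19  19 283] [0.5059 0.1796 0.03  ]
scene [347.4054 178.1081] [343 176   9   5  37] [0.3266 0.1785 0.03  ]
scene [351.9333 217.0667] [349 215   7   5  30] [0.5066 0.1791 0.03  ][ WARN:0@3.355] global loadsave.cpp:1063 imwrite_ Unsupported depth image for selected encoder is fallbacked to CV_8U.
```

View pics/w2.png

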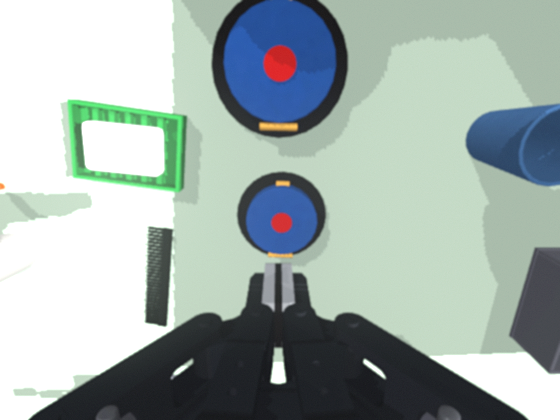

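The wrist view shows the compact shut, with the small compact's badge at (281,222) in front of the fingers and the larger compact at (280,63). Two cameras put the badge near (0.506, 0.179). I'll move near the pen and refine its position with the wrist camera.

>>> servo_tool([
  [0.6, -4, -35, 0, 0],
  [0.6, -4, -35, 0, 0],
  [0.6, -4, -35, 0, 0],
  [0.6, -4, -35, 0, 0],
  [0.6, -4, -35, 0, 0],
  [0.6, -4, -35, 0, 0],
  [0.6, -4, -35, 0, 0],
  [0.6, -4, -35, 0, 0],
  [0.6, -4, -35, 0, 0],
  [0.6, -4, -31, 0, 0],
  [0.6, 0, 0, 0, 0],
  [0.6, 0, 0, 0, 0],
])

```text
t: 7.8
tool_pos: [0.5025, -0.1692, 0.2249]
tool_rot: [-0.001, -3.139, -0.002]
contact_force: [-0.5, 1.0, -0.1]
opening: 0.051
grip_force: 0.0
```

```bash
python3 - <<'E'
from h import *
np.set_printoptions(precision=4,suppress=True)
k=cam("wrist");print(get_obs()["tool_pos"]);im=get_image("wrist")
print(proj("wrist",[.557,-.170,.135],k),proj("wrist",[.557,-.170,.06],k))
i=im.astype(int);y=((i[...,0]>110)&(i[...,1]>80)&(i[...,2]<.5*i[...,1])).astype(np.uint8)
m,l,s,c=cv2.connectedComponentsWithStats(y)
for j in range(1,m):
    if s[j,4]>50:print(c[j],s[j])
cv2.imwrite("pics/w3.png",im[:,:,::-1])
E
```

```text
[ 0.5025 -0.1692  0.2249]
[277.3311 278.425 ] [277.3217 242.5828]
[280.96   266.3906] [272 240  16  45 425]
```

View pics/w3.png

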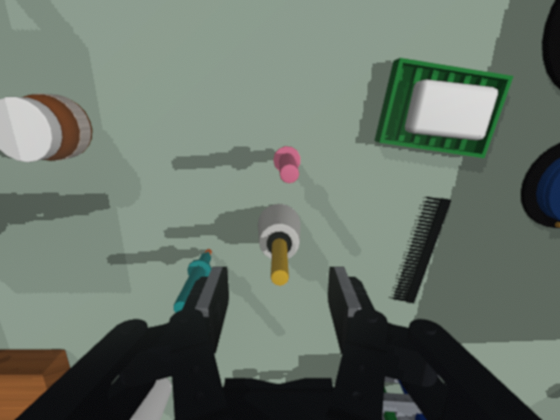

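The yellow pen's top is at (280,277) and its collar at (279,241). The pink pen at (287,163) and the turquoise one at (200,265) are clear of the fingers.

```bash
python3 - <<'E'
from h import *
np.set_printoptions(precision=4,suppress=True)
print(atz("wrist",280,277,.135),atz("wrist",279,240,.063),atz("wrist",200,262,.08))
E
```

```text
[ 0.5561 -0.1675  0.135 ] [ 0.5531 -0.168   0.063 ] [ 0.5705 -0.2499  0.08  ]
```

>>> servo_tool([
  [0.6, -27, 0.5, 0, 0],
  [0.6, -26, 0, 0, 0],
  [0.6, 0, 0, 40, 0],
  [0.6, 0, 0, 40, 0],
  [0.6, 0, 0, 40, 0],
  [0.6, 0, 0, 14, 0],
  [0.6, 0, 0, 10, 0],
  [0.6, 0, 0, 0, 0],
])

```text
t: 8.85
tool_pos: [0.5565, -0.1693, 0.083]
tool_rot: [0.0, 3.141, -0.001]
contact_force: [0.7, -0.5, -0.2]
opening: 0.051
grip_force: 0.0
```

```bash
python3 - <<'E'
from h import *
print(get_obs()["tool_pos"],get_obs()["contact_force"]);k=cam("wrist");im=get_image("wrist");s=get_image("scene")
p=proj("scene",[.556,-.168,.1]).astype(int)
a=cv2.resize(s[p[1]-50:p[1]+50,p[0]-45:p[0]+45],(450,500),interpolation=cv2.INTER_CUBIC)
b=im[160:410,200:375];b=cv2.resize(b,(350,500))
cv2.imwrite("pics/g.png",np.hstack([a,b])[:,:,::-1])
E
```

```text
[ 0.55650386 -0.16928489  0.08297796] [ 0.6582846  -0.48823785 -0.21644471]
```

View pics/g.png

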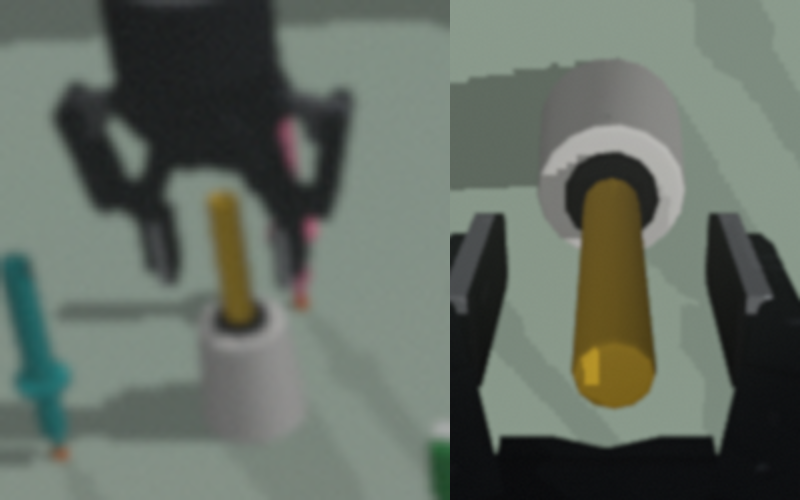

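The pen is centred between the fingers: its top is at about (614,375) in the right panel, with a finger at about equal distance on each side. I close the gripper.

>>> servo_tool([
  [0, 0, 0, 0, 0],
  [0, 0, 0, 0, 0],
  [0, 0, 0, 0, 0],
  [0, 0, 0, 0, 0],
  [0, 0, 0, 0, 0],
  [0, 0, 0, 0, 0],
], force=50)

```text
t: 9.7
tool_pos: [0.5565, -0.1695, 0.0829]
tool_rot: [0.001, 3.141, -0.001]
contact_force: [-0.2, 1.3, 4.6]
opening: 0.0149
grip_force: 48.7
```

```bash
python3 - <<'E'
from h import *
np.set_printoptions(precision=4,suppress=True)
print(atz("wrist",282,347.5,.135),get_obs()["tool_pos"])
k=cam("wrist");im=get_image("wrist");cv2.imwrite("pics/g2.png",im[:,:,::-1])
i=im.astype(int);y=((i[...,0]>60)&(i[...,1]>40)&(i[...,2]<.5*i[...,1])).astype(np.uint8)
m,l,s,c=cv2.connectedComponentsWithStats(y)
print([(c[j],s[j]) for j in range(1,m) if s[j,4]>50])
E
```

```text
[ 0.5559 -0.1684  0.135 ] [ 0.5565 -0.1695  0.0829]
[(array([277.836 , 309.8791]), array([ 257,  249,   42,  114, 3623], dtype=int32))]
```

Gripped at an opening of 15 mm and 49 N. I lift straight out.

>>> servo_tool([
  [0, 0, 0, -6, 0],
  [0, 0, 0, -15, 0],
  [0, 0, 0, -25, 0],
  [0, 0, 0, -25, 0],
  [0, 0, 0, -25, 0],
  [0, 0, 0, -4, 0],
  [0, 0, 0, 0, 0],
])

```text
t: 10.62
tool_pos: [0.5557, -0.1693, 0.1821]
tool_rot: [-0.001, -3.141, 0.0]
contact_force: [-0.2, -0.1, -1.9]
opening: 0.0147
grip_force: 48.8
```

>>> servo_tool([
  [0, 2, 15, 0, 0],
  [0, 5, 35, 0, 0],
  [0, 5, 35, 0, 0],
  [0, 5, 35, 0, 0],
  [0, 5, 35, 0, 0],
  [0, 5, 35, 0, 0],
  [0, 5, 35, 0, 0],
  [0, 5, 35, 0, 0],
  [0, 5, 35, 0, 0],
  [0, 5, 35, 0, 0],
  [0, 2, 17, 0, 0],
  [0, 0, 0, 0, 0],
])

```text
t: 12.12
tool_pos: [0.5065, 0.1784, 0.1815]
tool_rot: [0.002, -3.14, 0.001]
contact_force: [0.1, -0.4, -1.3]
opening: 0.0147
grip_force: 48.9
```

>>> servo_tool([
  [0, 0, 0, 25, 0],
  [0, 0, 0, 25, 0],
  [0, 0, 0, 15, 0],
  [0, 0, 0, 0, 0],
  [0, 0, 0, 0, 0],
])

```text
t: 12.75
tool_pos: [0.508, 0.1775, 0.1183]
tool_rot: [0.001, 3.14, 0.0]
contact_force: [0.7, -0.8, -1.1]
opening: 0.0147
grip_force: 48.9
```

```bash
python3 - <<'E'
from h import *
o=get_obs();print(o["tool_pos"],o["contact_force"]);im=get_image("wrist");s=get_image("scene")
p=proj("scene",[.507,.178,.06]).astype(int);print(p)
a=cv2.resize(s[p[1]-40:p[1]+40,p[0]-32:p[0]+32],(480,600),interpolation=cv2.INTER_CUBIC)
b=cv2.resize(im[100:400,200:360],(320,600))
cv2.imwrite("pics/p.png",np.clip(np.hstack([a,b])[:,:,::-1]*1.5,0,255).astype(np.uint8))
E
```

```text
[0.50797537 0.17750039 0.11831184] [ 0.66083349 -0.76054571 -1.09969419]
[352 207]
```

View pics/p.png

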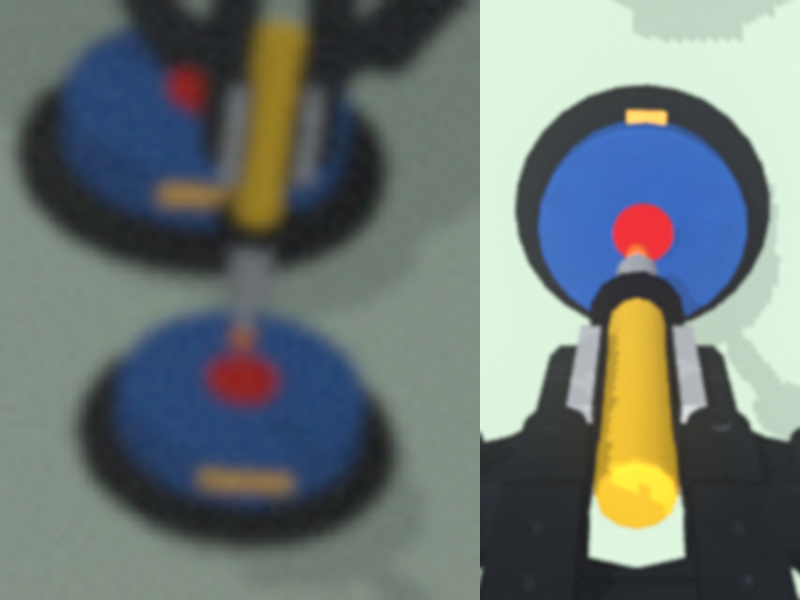

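The pen is upright above the shut compact. In the scene panel the tip is at (242,342) and the badge at (242,380). In the wrist panel they are at (637,250) and (643,232). Now to compute the offset.

```bash
python3 - <<'E'
from h import *
np.set_printoptions(precision=4,suppress=True)
zt=.1183-.0709
W=lambda x,y,z:atz("wrist",200+(x-480)/2-.25,100+y/2-.25,z)
S=lambda x,y,z:atz("scene",320+x/7.5-.45,167+y/7.5-.45,z)
print(zt,"W",W(637,250,zt),W(643,232,.03),"S",S(242,342,zt),S(242,380,.03))
print("collar",W(637,300,zt+.051),"pentop",W(636,498,zt+.123), "lid", W(643,222,.028))
k=cam("wrist");print(proj("wrist",[.508,.1775,zt],k))
im=get_image("wrist").astype(int)
red=((im[...,0]>60)&(im[...,0]>2.2*im[...,1])&(im[...,0]>2*im[...,2])).astype(np.uint8)
m,l,s,c=cv2.connectedComponentsWithStats(red);print([(c[j],s[j]) for j in range(1,m) if s[j,4]>30])
E
```

```text
0.0474 W [0.5069 0.1776 0.0474] [0.506 0.18  0.03 ] S [0.5084 0.177  0.0474] [0.5073 0.1788 0.03  ]
collar [0.5029 0.1775 0.0984] pentop [0.5084 0.1772 0.1704] lid [0.5025 0.18   0.028 ]
[278.1265 226.1185]
[(array([280.968 , 214.6762]), array([267, 202,  29,  27, 593], dtype=int32))]
```

>>> servo_tool([
  [0, 1, 2, 6, 0],
  [0, 0, 0, 6, 0],
  [0, 0, 0, 4, 0],
  [0, 0, 0, 2, 0],
  [0, 0, 0, 2, 0],
  [0, 0, 0, 0, 0],
  [0, 0, 0, 0, 0],
])

```text
t: 13.78
tool_pos: [0.5062, 0.1797, 0.0975]
tool_rot: [-0.001, -3.141, -0.0]
contact_force: [-2.1, -0.1, 2.0]
opening: 0.0146
grip_force: 49.0
```

>>> servo_tool([
  [0, 0, 0, 1, 0],
  [0, 0, 0, 1, 0],
  [0, 0, 0, 1, 0],
  [0, 0, 0, 0, 0],
  [0, 0, 0, 0, 0],
  [0, 0, 0, 0, 0],
])

```text
t: 14.52
tool_pos: [0.5063, 0.1797, 0.0944]
tool_rot: [0.001, 3.141, 0.0]
contact_force: [-1.3, -0.0, 2.7]
opening: 0.0148
grip_force: 49.1
```

```bash
python3 - <<'E'
from h import *
np.set_printoptions(precision=4,suppress=True)
im=get_image("wrist");s=get_image("scene");o=get_obs();print(o["t"],o["tool_pos"],o["contact_force"])
p=[352,207]
a=cv2.resize(s[p[1]-40:p[1]+40,p[0]-32:p[0]+32],(480,600),interpolation=cv2.INTER_CUBIC)
b=cv2.resize(im[160:310,240:320],(320,600),interpolation=cv2.INTER_CUBIC)
cv2.imwrite("pics/f.png",np.clip(np.hstack([a,b])[:,:,::-1]*1.5,0,255).astype(np.uint8))
E
```

```text
14.625 [0.5062 0.1797 0.0943] [-0.9001  0.7332  3.7407]
```

View pics/f.png

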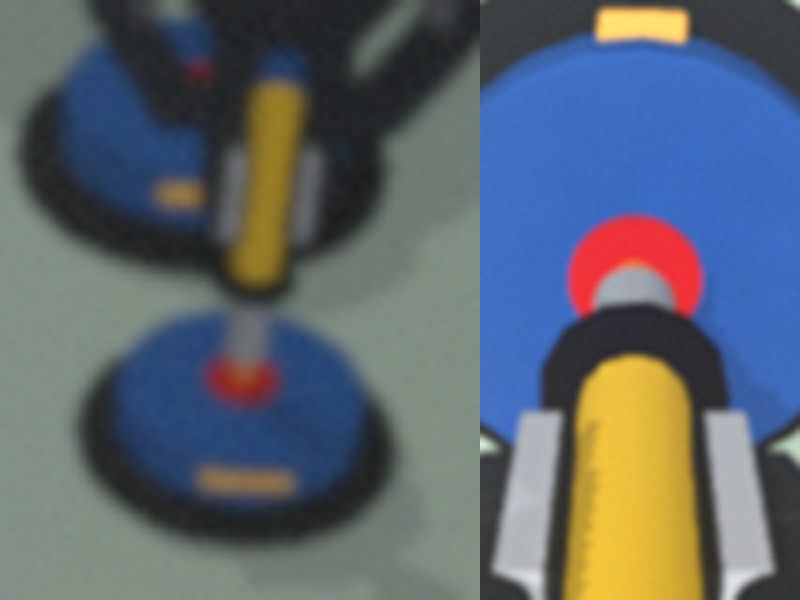

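The tip is centred on the badge: scene (242,380), and in the wrist panel its front edge at (635,260) fits the badge centre (635,282). I average the force to check the plunger depth.

```bash
python3 - <<'E'
from h import *
F=[];Z=[]
for _ in range(40):
    get_image("top");o=get_obs();F.append(o["contact_force"]);Z.append(o["tool_pos"])
print(np.mean(F,0),np.std(F,0)/40**.5,np.mean(Z,0))
E
```

```text
[-1.61641775  0.0118565   3.36295608] [0.07676442 0.07710694 0.06900681] [0.5062232  0.17969909 0.0943167 ]
```

The force suggests a depth of about 7.5 mm and the geometry about 6.6 mm. I ease up 1 mm.

>>> servo_tool([
  [0, 0, 0, -1, 0],
  [0, 0, 0, 0, 0],
  [0, 0, 0, 0, 0],
  [0, 0, 0, 0, 0],
])

```text
t: 17.12
tool_pos: [0.5062, 0.1797, 0.0953]
tool_rot: [-0.001, -3.142, 0.0]
contact_force: [-1.0, 0.5, 2.2]
opening: 0.0147
grip_force: 49.1
```

```bash
python3 - <<'E'
from h import *
F=[];Z=[]
for _ in range(30):
    get_image("top");o=get_obs();F.append(o["contact_force"]);Z.append(o["tool_pos"])
print(o["t"],np.mean(F,0),np.mean(Z,0),o["grip_force"])
E
```

```text
18.625 [-1.74205086 -0.06134064  2.87043271] [0.50620606 0.17968874 0.0953049 ] 49.10785138607025
```

The force now gives about 6.4 mm and the geometry about 5.6 mm, so the plunger is about half way in. I hand in.

```bash
python3 -c "
from station import *
print(finish_job())"
```

```text
the job is handed in; nothing more can be done
None
```

I shut the compact's lid and handed in with the gripper holding the yellow pen upright on the middle of the red badge. Its plunger is about 6 mm in (half way) by force and geometry, at 18.6 s; nothing else was touched.

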